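# Seat a dropper tip and index the bottle carriage to its click

## Robot

A 7-joint arm with a two-finger parallel gripper is mounted at the origin on the work surface. World frame = base frame: x ahead of the robot, y to its left, z up, the work surface at z = 0. Lengths are in m, angles in degrees, forces in N, time in s.
With the tool pointing down it reaches from about 0.425 to 0.875 m from the base axis. Payload 4.7 kg.
Tool frame: the origin (TCP) lies midway between the tips of the shut fingers; the grasp point (between the pads) lies 19 mm behind it; z points along the fingers, y is the direction in which the jaws open and shut (so a half turn about z gives the same grasp; the last joint's range is limited). The gripper opens to 87 mm and grips with 3 to 60 N. Pads are 19 mm wide; open, the fingers measure 117 mm over their backs; the gripper's body (75 mm by 190 mm) begins 51 mm behind the grasp point.
Start: joints at [-74.307, 18.392, -4.016, 83.108, 1.295, 78.541, -3.26], TCP at [0.167, 0.628, 0.223] pointing down, gripper open.
Joint ranges: [-163.93, 163.93], [-17.29, 119.83], [-79.2, 71.16], [3.27, 140.29], [-89.18, 269.18], [5.43, 117.66], [-154.24, 154.24]. Speed limits (degrees/s): [147.25, 147.25, 180, 180, 180, 180, 180].

## Interface

Orientations are given as [roll, pitch, yaw] about the fixed x, y, z axes, in that order (R = Rz(yaw) Ry(pitch) Rx(roll)).
In Python, from cell import env gives the robot as it stands.
- The arm moves only by the tool apply_moves, never from a script. Its argument "targets" is a list of rows, each a list of 2 entries, a list of its own where there are three numbers: the shift along the world's x, y, z in mm, then the turn, a rotation vector about the world's x, y, z in rad. A call has 1 to 8 rows; each row is the pose to reach, as a shift and turn from the pose commanded when the call began; what a row does not reach only later rows make up. A row lasts 1/10 s, in which the tool goes at most 50 mm and 8.59 degrees, less where a joint would pass 70% of its speed; a pose out of reach is approached as far as the arm can. A call with a gripper value outside its range is refused whole. "hand" is the finger opening in mm, from 0 to 87, set as the call begins (left out, the last holds). The fingers move at their own pace and stop on an object; "squeeze" is the grip in N (left out, the last holds). Time passes only in rows, so rows that repeat a pose let the fingers close. It gives the time, the measured TCP pose, the force and the opening at its end, in the units of the state.
- env.get_obs(): the state, without advancing time (a new reading comes with each control period).
- env.read_camera(name): name is "scene" or "top"; returns a dict with "image" (384x512x3 uint8, red, green, blue), "camera_matrix" (3x3 intrinsics, pixels), "k1" (the pictures are not rectified: a ray, as slopes to the right and down, at radius r is drawn at 1 + k1 r^2 times it, then the intrinsics apply), "camera_from_world" (4x4, takes a point from world to camera coordinates). Camera axes: x right, y down, z forward; pixel columns grow to the right and rows downward; lengths in m; the calibration is good to about 2 mm. A picture is of the moment at which its call begins. There is no depth.
- env.sign_off(): hands the job in, once; it reports no verdict.
Trained networks look in a picture, given as the dict that the camera call returned (one of the last four; its "shot" number tells which), for a name from the list of things; names that differ only in an ending like _2 or _b are one class to them, and where a whole thing is asked for, a point or a joint stands for the part that bears it (a point fixed in the world has none). Each returns a list of dicts, best first, with "conf" (0 to 1); they miss things now and then, are a little off and sometimes report something else, mostly with a low value. They report only what shows in the picture. A call takes as long as a camera call.
- env.regions_of(picture, target): "region" (384x512 bool, what is visible of it) and "rect" ([left, top, right, bottom] in pixels, round what is visible of it).
The state is a dict: "time_s": time; "qpos": joint angles; "joint_velocities": joint speeds; "effort": joint torques, N m; "tool_pos": TCP position; "tool_rot": TCP orientation; "force": force on the tool from outside, world axes, zero at the start; "wrist_torque": the same for the moment, N m; "grip_width": finger opening in m.
Only numpy, scipy, OpenCV 4.12 (cv2) and the standard library are available. Lean on these libraries where they do the work, as an engineer would, in place of code of your own. Each camera call takes 0.05 s, during which the arm holds its last target. There are 200 camera calls.

## Task

On the hand press, pull the lever all the way down to its stop so that the dropper tip of the bottle under the ram is pressed home, and let the lever swing back up. Then slide the bottle carriage by its red knob until the other bottle whose white tip still stands proud (not the black-capped one) comes under the ram and the carriage clicks into its ball detent, without running on past the click. Finish with the fingers still holding the knob and the carriage at rest in the notch, ready for the next stroke, and leave the bottles upright in their nests and the other things on the bench where they are.

Things in the scene. Friction and masses are not known exactly. Their poses are not given: they have to be found in the camera images.
- press: Blue-grey hand lever press fixed to the bench. Origin on the bench under the ram's vertical axis; x points from the operator to the column at the back, y along the carriage's rail, z up. Column 44 mm wide, from x = +55 mm back; head 44 mm wide, x from -23 mm, 150 to 205 mm high. The ram's white round foot (22 mm) hangs with its lower face 126 mm above the bench at rest.
- ram_axis (a point): Point on the ram's vertical axis, 110 mm above the bench (fixed to the press; does not move with the ram).
- lever_grip (a point): Middle of the lever's black round grip, 25 mm thick, 95 mm long, pointing to the operator (press -x), 185 mm from the pin. At rest 131 mm in front of the ram axis, 287 mm above the bench, sloping up 0.20 rad to its free end; at the stop 222 mm up, sloping down 0.15 rad. It moves almost straight down. Pushing it down takes about 3 N at first, about 10 N at the stop.
- lever (a joint): Angle of the press lever: 0 at rest (up), 0.35 rad at the lower stop. A spring brings it back to 0 by itself when it is let go. The ram follows it (49 mm per rad, 17 mm in all) and reaches the proud tip under it at about 0.22 rad.
- carriage_knob (a point): Centre of the carriage's upright red round knob: 24 mm in diameter, 34 mm tall (58 to 92 mm above the bench, centre at 75 mm), on a 12 mm post. It stands 140 mm along press +y from the carriage's middle nest, at press x = 0, free all round for fingers from above.
- carriage (a joint): Carriage position on its rail, m, growing along press +y; starts at 0, in the middle notch. Notches at -0.050, 0, +0.050, each with one of three nests (50 mm apart) under the ram; end stops at -0.072 and +0.072. It drags with about 2 N; leaving a notch takes 9 to 13 N over the first 4 mm; a sprung ball draws it into a notch from about 3 mm away, with up to 10 N.
- bottle_first_mid (a point): Point on the axis of the blue bottle in the middle nest under the ram, 38 mm above its underside (71 mm above the bench); 32 mm in diameter. Its white dropper tip stands 6 mm proud: its top is 115 mm above the bench, 109 mm when home.
- tip_first (a joint): How far the dropper tip of bottle_first is pressed in, m: 0 proud, 0.006 home. It resists with about 12 N and stays where it is pushed.
- bottle_next_mid (a point): The same point of the other blue bottle with a proud white tip; it starts in one of the two outer nests, at press y +50 or -50 mm, and is the one to bring under the ram.
- tip_next (a joint): How far the tip of bottle_next is pressed in, m: 0 proud. To be left proud for now.
- bottle_done_mid (a point): Middle of the finished blue bottle with a black cap (cap top 113 mm above the bench), 40 mm above its underside; it starts in the remaining outer nest.
- primer_can_mid (a point): Bystander: aluminium spray can, 66 mm in diameter, 185 mm tall, standing on the bench on the press's -y side; the point is half-way up.
- ink_bottle_mid (a point): Bystander: black plastic bottle, 42 mm in diameter, 125 mm tall, standing in front of the press on the -y side; the point is half-way up.
- tip_tray_mid (a point): Bystander: orange tray of spare white tips, 115 x 95 mm, 32 mm tall, on the press's +y side; the point is at its centre, half-way up.

How it is judged:
By the outcome, as a careful person would: the job done as asked, in the order asked, and still so for the second after the job is handed in, while the arm keeps its last pose, push and grip.
It also fails if it takes over 51 s, if anything falls off the work surface, if the arm or the gripper's body presses on something with over 40 N, if the wrist force passes 120 N, or if a joint passes its speed limit or range.

## Working session

There is one attempt and no reset: what is moved stays moved. The work goes in short steps, Python scripts to look and compute and a tool call to move; the robot and the scene stay as the last step left them, time stands still between calls to the robot, and variables do not carry over. Pictures are saved under pics/ and viewed, about 8 in all and at most 12, crops included, and the job is handed in when it is done.

Besides the shell and the picture viewer there is one more tool, called as name(argument=value, ...) on one line, values as JSON. apply_moves: Moves the arm, as the interface text tells. Its arguments: {"type":"object","properties":{"targets":{"type":"array","items":{"type":"array"}},"hand":{"type":"number"},"squeeze":{"type":"number"}},"required":["targets"]}

```bash
mkdir -p pics; cat > h.py <<'E'
import numpy as np, cv2
from cell import env
def proj(p,c):
    T=np.array(c["camera_from_world"]);q=T[:3,:3]@np.array(p).reshape(-1,3).T+T[:3,3:]
    s=q[:2]/q[2];r=(s**2).sum(0);s=s*(1+c["k1"]*r);K=np.array(c["camera_matrix"])
    return (K[:2,:2]@s+K[:2,2:]).T
def ray(uv,c):
    K=np.array(c["camera_matrix"]);d=np.array([(uv[0]-K[0,2])/K[0,0],(uv[1]-K[1,2])/K[1,1]]);s=d.copy()
    for _ in range(20): s=d/(1+c["k1"]*(s@s))
    T=np.array(c["camera_from_world"]);R=T[:3,:3]
    return -R.T@T[:3,3], R.T@np.append(s,1)
def atz(uv,c,z):
    o,d=ray(uv,c);return o+d*(z-o[2])/d[2]
def save(c,n,box=None,k=1):
    im=c["image"][:,:,::-1]
    if box: im=im[box[1]:box[3],box[0]:box[2]]
    cv2.imwrite("pics/"+n,cv2.resize(im,None,fx=k,fy=k,interpolation=cv2.INTER_CUBIC))
E
python3 - <<'E'
from h import *
for n in("scene","top"):
    c=env.read_camera(n);save(c,n+"0.png",k=1.5)
    o,_=ray((256,192),c);print(n,o.round(3))
    for t in("press","lever_grip","carriage_knob","bottle_first_mid","bottle_next_mid","bottle_done_mid","primer_can_mid","ink_bottle_mid","tip_tray_mid"):
        for d in env.regions_of(c,t)[:3]:
            ys,xs=np.nonzero(d["region"]);print(t,round(d["conf"],2),np.round(d["rect"]),(xs.mean().round(1),ys.mean().round(1)))
print(env.get_obs())
E
```

```text
scene [ 1.214 -0.474  0.708]
press 0.93 [141. 135. 266. 308.] (np.float64(209.8), np.float64(244.4))
lever_grip 0.76 [164. 140. 213. 206.] (np.float64(189.3), np.float64(167.5))
carriage_knob 0.92 [178. 215. 260. 269.] (np.float64(217.2), np.float64(249.0))
bottle_first_mid 0.61 [201. 234. 207. 250.] (np.float64(204.4), np.float64(243.9))
bottle_next_mid 0.76 [184. 238. 196. 262.] (np.float64(188.6), np.float64(250.3))
primer_can_mid 0.64 [ 54. 269. 110. 347.] (np.float64(83.6), np.float64(304.9))
tip_tray_mid 0.96 [278. 187. 324. 221.] (np.float64(300.0), np.float64(205.2))
top [0.412 0.009 1.199]
press 0.95 [250. 160. 375. 277.] (np.float64(313.3), np.float64(210.6))
press 0.36 [326. 208. 333. 220.] (np.float64(331.5), np.float64(214.4))
press 0.33 [263. 207. 339. 228.] (np.float64(297.8), np.float64(214.6))
lever_grip 0.87 [317. 175. 329. 275.] (np.float64(322.3), np.float64(230.8))
lever_grip 0.7 [168. 197. 212. 247.] (np.float64(189.8), np.float64(221.6))
carriage_knob 0.97 [260. 206. 337. 229.] (np.float64(294.4), np.float64(213.9))
bottle_next_mid 0.66 [326. 207. 336. 219.] (n
[... 672 characters left out ...]
t64(221.6))
{'time_s': 1.0, 'qpos': array([-74.30727467,  18.38945977,  -4.01605866,  83.10920679,
         1.29433567,  78.54131664,  -3.26074879]), 'joint_velocities': array([-0.06236258,  0.00287487, -0.00912066,  0.00873179,  0.00918221,
        0.1168536 , -0.08669963]), 'effort': array([-4.79465489e-04, -4.91110110e+01, -4.03424101e-01, -3.12770569e+01,
       -6.34975405e-02,  3.37892363e-02,  2.67833815e-05]), 'tool_pos': array([0.16699695, 0.62818705, 0.22259994]), 'tool_rot': array([1.79994885e+02, 2.23820200e-03, 1.65115187e+02]), 'force': array([-0.80066187,  0.44782209, -0.3740239 ]), 'wrist_torque': array([0.03541437, 0.03612238, 0.00342536]), 'grip_width': 0.08697141051600903}
```

View images.

View pics/scene0.png

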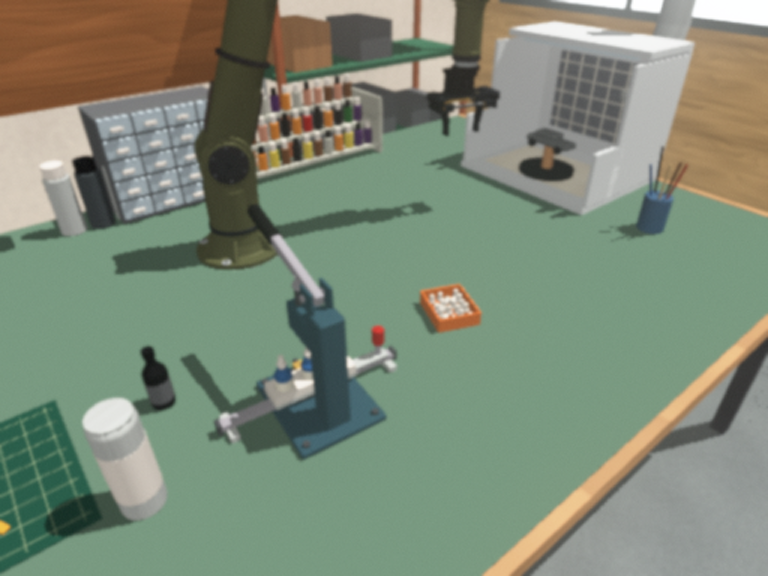

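View pics/top0.png

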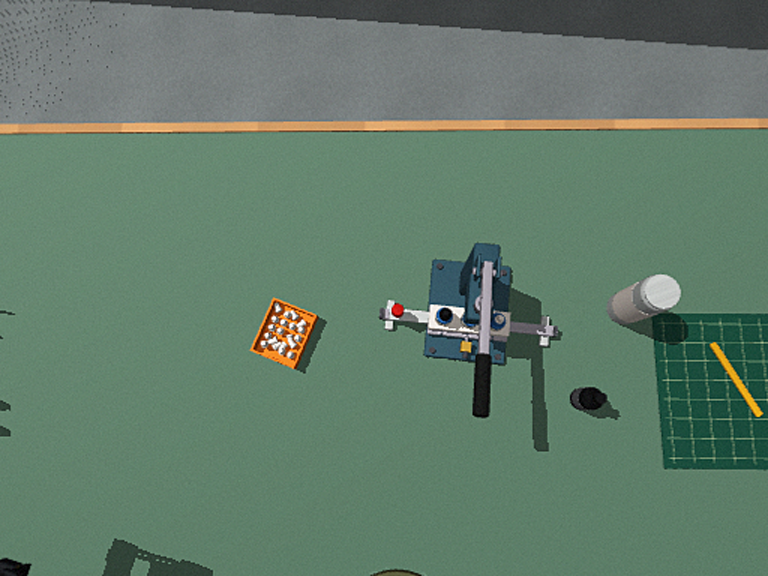

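Top view: the red knob is at about (265,206) in camera pixels. The black cap is on the +y side (297,210), and the white-tip bottle is on the −y side (332,214), so the carriage must go to +0.050. The grip runs down from (322,236) to (320,276). The scene view agrees.

```bash
python3 - <<'E'
from h import *
from scipy.optimize import least_squares
C={n:env.read_camera(n) for n in("scene","top")}
obs=[]
def cent(m,name,box=None):
    if box: 
        k=np.zeros_like(m);k[box[1]:box[3],box[0]:box[2]]=1;m=m&k
    ys,xs=np.nonzero(m);print(name,m.sum(),xs.min(),xs.max(),ys.min(),ys.max(),xs.mean().round(2),ys.mean().round(2));return xs.mean(),ys.mean()
k={}
for n,c in C.items():
    h=cv2.cvtColor(c["image"],cv2.COLOR_RGB2HSV);red=((h[...,0]<5)|(h[...,0]>174))&(h[...,1]>150)&(h[...,2]>100)
    b=(225,200,285,240) if n=="scene" else (250,195,280,220)
    k[n]=cent(red,n+" knob",b)
def tri(k):
    A=0;B=0
    for n,uv in k.items():
        o,d=ray(uv,C[n]);d/=np.linalg.norm(d);P=np.eye(3)-np.outer(d,d);A=A+P;B=B+P@o
    p=np.linalg.solve(A,B);print(p.round(4),{n:(proj(p,C[n])-uv).round(1) for n,uv in k.items()});return p
print("knob tri");tri(k)
print("top knob at z .088",atz(k["top"],C["top"],.088).round(4))
g={}
for n,c in C.items():
    h=c["image"].max(2)<45
    g[n]=cent(h,n+" grip",(164,130,186,160) if n=="scene" else (312,234,330,282))
print("grip tri");tri(g);print(atz(g["top"],C["top"],.297).round(4))
t=C["top"]
r=env.regions_of(t,"bottle_next_mid")[0];ys,xs=np.nonzero(r["region"]);print("next",r["conf"],atz((xs.mean(),ys.mean()),t,.105).round(4))
r=env.regions_of(t,"bottle_done_mid")
for r in r: ys,xs=np.nonzero(r["region"]);print("done",r["conf"],atz((xs.mean(),ys.mean()),t,.113).round(4))
save(t,"topc.png",(240,150,390,290),5);save(C["scene"],"scc.png",(130,120,280,310),3)
E
```

```text
scene knob 62 249 255 218 228 251.6 222.89
top knob 50 261 268 202 209 264.6 205.84
knob tri
[5.928e-01 5.000e-04 7.740e-02] {'scene': array([[ 0.6, -0.1]]), 'top': array([[0.5, 0.3]])}
top knob at z .088 [0.592  0.0019 0.088 ]
scene grip 111 166 179 138 158 171.95 146.6
top grip 447 312 329 235 277 320.86 256.44
grip tri
[ 0.4415 -0.1284  0.2943] {'scene': array([[2.3, 0. ]]), 'top': array([[2.3, 1.2]])}
[ 0.444  -0.1229  0.297 ]
next 0.5 [ 0.566  -0.1832  0.105 ]
done 0.61 [ 0.5737 -0.0834  0.113 ]
```

View pics/topc.png

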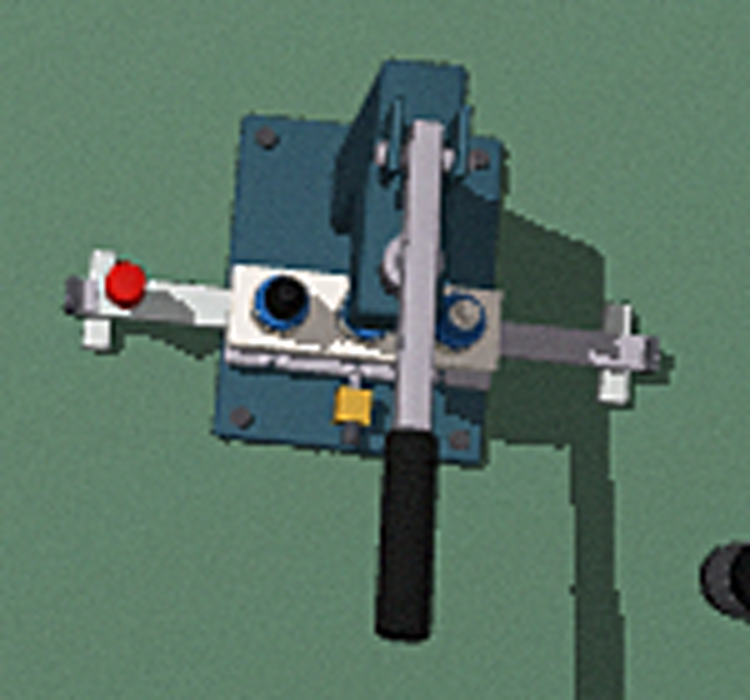

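```bash
cat > fit.py <<'E'
from h import *
from scipy.optimize import least_squares
C={n:env.read_camera(n) for n in("scene","top")}
O=[("top",(0,.140,.092),(265.2,206.6)),("top",(0,.05,.113),(297.4,209.4)),("top",(0,-.05,.115),(333.4,212.8)),
("top",(-.1776,0,.296),(320.8,277.0)),("top",(-.0844,0,.278),(322.8,236.4)),("scene",(0,.14,.076),(251.6,222.9)),("scene",(-.180,0,.296),(168.,138.5)),("scene",(-.0844,0,.278),(183,159))]
def w(P,x): a=x[2];return np.array([x[0]+np.cos(a)*P[0]-np.sin(a)*P[1],x[1]+np.sin(a)*P[0]+np.cos(a)*P[1],P[2]])
f=lambda x:np.concatenate([(proj(w(P,x),C[n])[0]-uv) for n,P,uv in O])
r=least_squares(f,[.57,-.13,-.15],loss="soft_l1")
x=r.x;print(x.round(4),np.degrees(x[2]).round(2));print(f(x).reshape(-1,2).round(1).tolist())
for P in[(0,.14,.075),(-.131,0,.287),(0,.19,.075),(0,0,.11)]:print(P,w(P,x).round(4))
E
python3 fit.py
python3 - <<'E'
from h import *
c=env.read_camera("scene");save(c,"scc2.png",(130,120,280,310),3)
E
```

```text
[ 0.5745 -0.1389 -0.0981] -5.62
[[-0.1, 0.3], [0.2, -0.4], [0.8, -0.2], [-0.1, 0.6], [-0.3, -0.0], [-0.5, -0.5], [0.3, 0.5], [0.7, 0.9]]
(0, 0.14, 0.075) [5.882e-01 4.000e-04 7.500e-02]
(-0.131, 0, 0.287) [ 0.4441 -0.1261  0.287 ]
(0, 0.19, 0.075) [0.5931 0.0502 0.075 ]
(0, 0, 0.11) [ 0.5745 -0.1389  0.11  ]
```

View pics/scc.png

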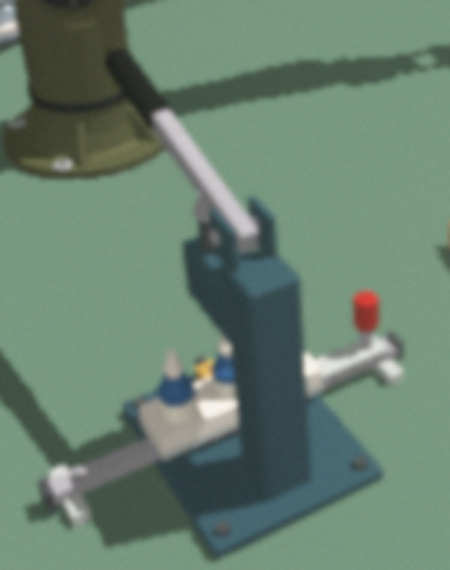

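The model fit is within about 1 px: press at (0.5745, −0.1389), yaw −5.6°, grip at (0.444, −0.126). In the scene crop the white-tip bottle is on the side away from the knob, as expected. Moving off now.

apply_moves(targets=[[[33,-30,18],[0,0,0.02]],[[66,-60,36],[0,0,0.04]],[[99,-92,54],[0,0,0.06]],[[132,-124,72],[0,0,0.08]],[[165,-160,90],[0,0,0.1]],[[198,-196,105],[0,0,0.12]],[[230,-234,115],[0,0,0.14]],[[255,-274,120],[0,0,0.162]]], hand=0, squeeze=30)

```text
time_s: 2.15
tool_pos: [0.423, 0.3539, 0.3437]
tool_rot: [179.9, 0.1, 174.4]
force: [-0.1, 0.8, -0.7]
grip_width: 0.0311
```

apply_moves(targets=[[[18,-45,5],[0,0,0]],[[30,-92,8],[0,0,0]],[[36,-140,8],[0,0,0]],[[40,-188,8],[0,0,0]],[[40,-236,8],[0,0,0]],[[38,-284,8],[0,0,0]],[[36,-332,8],[0,0,0]],[[34,-370,8],[0,0,0]]])

```text
time_s: 2.95
tool_pos: [0.4549, -0.0181, 0.3509]
tool_rot: [180.0, 0.1, 174.3]
force: [0.6, -0.4, 0.3]
grip_width: 0.0007
```

apply_moves(targets=[[[-4,-40,-5],[0,0,0]],[[-8,-80,-12],[0,0,0]],[[-11,-108,-20],[0,0,0]],[[-11,-108,-32],[0,0,0]],[[-11,-108,-32],[0,0,0]]])

```text
time_s: 3.45
tool_pos: [0.4435, -0.1227, 0.3172]
tool_rot: [179.9, -0.1, 174.3]
force: [-0.3, 1.1, -0.3]
grip_width: 0.0005
```

```bash
python3 - <<'E'
from h import *
c=env.read_camera("scene");save(c,"s1.png",(130,80,280,230),3)
d=env.read_camera("top")
a=c["image"][80:230,130:280];b=d["image"][180:330,250:400]
cv2.imwrite("pics/s1.png",cv2.resize(np.hstack([a,b])[:,:,::-1],None,fx=2.6,fy=2.6))
E
```

```text
(no output)
```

View pics/s1.png

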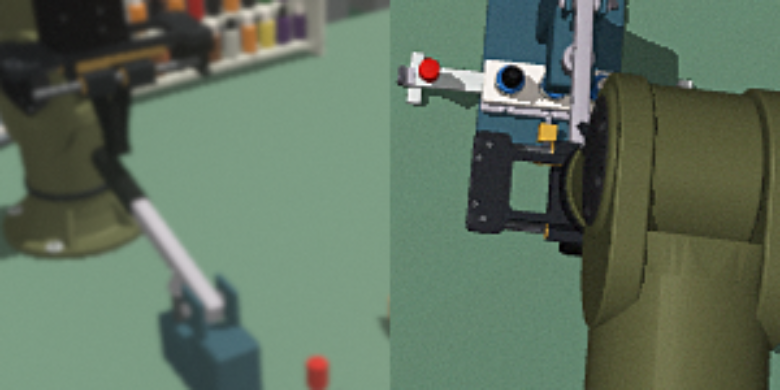

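The fingers are directly above the grip. Pushing down.

apply_moves(targets=[[[0,-2,-10],[0,0,0]],[[0,-2,-20],[0,0,0]],[[0,-2,-30],[0,0,0]],[[0,-2,-40],[0,0,0]],[[0,-2,-48],[0,0,0]],[[0,-2,-56],[0,0,0]],[[0,-2,-64],[0,0,0]],[[0,-2,-70],[0,0,0]]])

```text
time_s: 4.35
tool_pos: [0.4438, -0.1247, 0.2483]
tool_rot: [180.0, -0.1, 174.4]
force: [-4.7, 1.2, 8.3]
grip_width: 0.0002
```

apply_moves(targets=[[[0,0,-4],[0,0,0]],[[0,0,-8],[0,0,0]],[[0,0,-11],[0,0,0]],[[0,0,-13],[0,0,0]],[[0,0,-13],[0,0,0]]])

```text
time_s: 4.85
tool_pos: [0.4443, -0.1248, 0.2359]
tool_rot: [180.0, 0.0, 174.4]
force: [-5.4, 0.8, 8.6]
grip_width: 0.0002
```

apply_moves(targets=[[[0,0,-2],[0,0,0]],[[0,0,-4],[0,0,0]],[[0,0,-5],[0,0,0]],[[0,0,-5],[0,0,0]]])

```text
time_s: 5.25
tool_pos: [0.4445, -0.1248, 0.2351]
tool_rot: [179.9, 0.1, 174.4]
force: [-14.3, 2.1, 32.9]
grip_width: 0.0002
```

The force jumped to 33 N with almost no travel, so the lever is at its stop. Raising now.

apply_moves(targets=[[[0,0,0],[0,0,0]],[[0,0,5],[0,0,0]],[[0,0,15],[0,0,0]],[[0,0,28],[0,0,0]],[[0,0,42],[0,0,0]],[[0,0,58],[0,0,0]],[[0,0,75],[0,0,0]],[[0,0,100],[0,0,0]]])

```text
time_s: 6.05
tool_pos: [0.4445, -0.1249, 0.3307]
tool_rot: [-180.0, -0.0, 174.4]
force: [-0.2, -0.5, 0.3]
grip_width: 0.0002
```

```bash
python3 - <<'E'
from h import *
c=env.read_camera("scene");print(env.get_obs()["tool_pos"],env.get_obs()["force"])
c0=cv2.imread("pics/scc2.png");c1=cv2.resize(c["image"][120:310,130:280,::-1],None,fx=3,fy=3,interpolation=cv2.INTER_CUBIC)
cv2.imwrite("pics/s2.png",cv2.resize(np.hstack([c0,c1]),(790,500)))
E
```

```text
[ 0.44650142 -0.12518654  0.33526707] [ 2.02983112 -0.10515048  2.90870902]
```

View pics/s2.png

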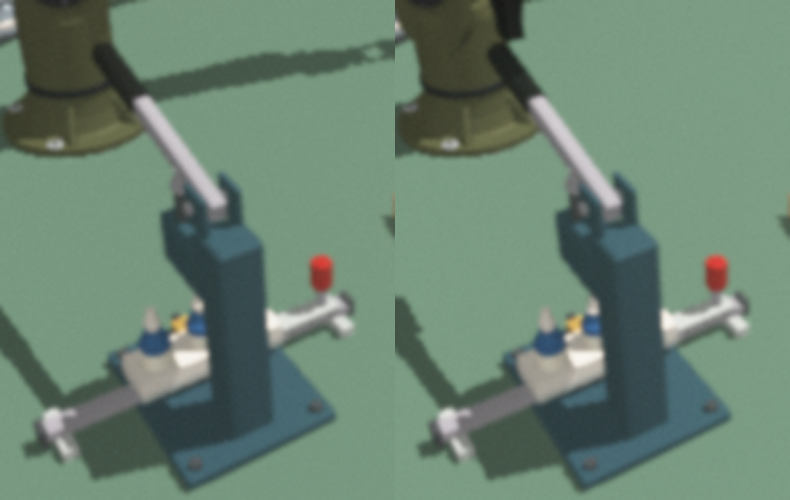

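The lever is back at rest and the middle tip sits lower than in the earlier image. Next is the knob.

apply_moves(targets=[[[5,40,15],[0,0,0]],[[25,80,15],[0,0,0]],[[65,110,10],[0,0,0]],[[110,125,0],[0,0,0]],[[143,126,-30],[0,0,0]],[[143,126,-75],[0,0,0]],[[143,126,-120],[0,0,0]],[[143,126,-155],[0,0,0]]], hand=60)

```text
time_s: 6.9
tool_pos: [0.5871, 0.0012, 0.1722]
tool_rot: [-179.9, -0.1, 174.4]
force: [0.1, -0.2, 0.5]
grip_width: 0.0552
```

```bash
python3 - <<'E'
from h import *
c=env.read_camera("scene");d=env.read_camera("top");o=env.get_obs();print(o["tool_pos"],o["tool_rot"],o["grip_width"])
t=o["tool_pos"];print(proj(t,c),proj(t,d))
a=c["image"][120:270,170:320];b=d["image"][130:280,200:350]
cv2.imwrite("pics/s3.png",cv2.resize(np.hstack([a,b])[:,:,::-1],None,fx=2.6,fy=2.6))
E
```

```text
[0.5841768  0.00133896 0.17000781] [-179.83183263   -0.51658526  174.41405566] 0.05817517739645439
[[250.00403415 193.84776308]] [[264.99887007 203.77303576]]
```

View pics/s3.png

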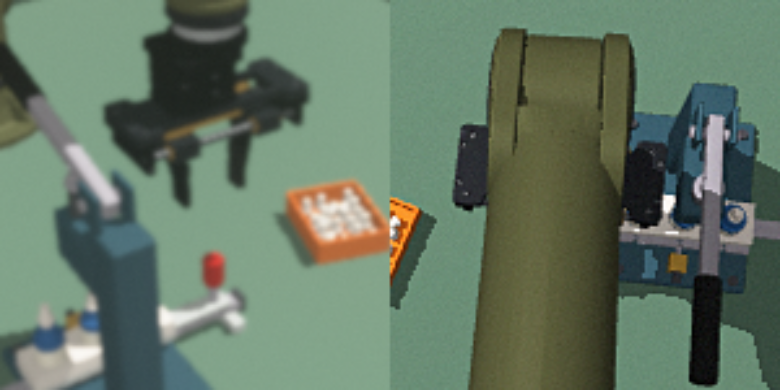

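apply_moves(targets=[[[0,0,-25],[0,0,0]],[[0,0,-50],[0,0,0]],[[0,0,-70],[0,0,0]],[[0,0,-85],[0,0,0]],[[0,0,-95],[0,0,0]],[[0,0,-95],[0,0,0]],[[0,0,-95],[0,0,0]]])

```text
time_s: 7.7
tool_pos: [0.5882, 0.0012, 0.0815]
tool_rot: [180.0, 0.1, 174.4]
force: [-0.4, -0.5, 0.1]
grip_width: 0.0599
```

apply_moves(targets=[[[0,0,-10],[0,0,0]],[[0,0,-19],[0,0,0]],[[0,0,-19],[0,0,0]]])

```text
time_s: 8.0
tool_pos: [0.5862, 0.0012, 0.0599]
tool_rot: [-180.0, -0.1, 174.4]
force: [0.4, -0.5, 0.5]
grip_width: 0.0598
```

apply_moves(targets=[[[0,0,0],[0,0,0]],[[0,0,0],[0,0,0]],[[0,0,0],[0,0,0]],[[0,0,0],[0,0,0]],[[0,0,0],[0,0,0]],[[0,0,0],[0,0,0]]], hand=0, squeeze=30)

```text
time_s: 8.6
tool_pos: [0.5874, 0.0011, 0.0616]
tool_rot: [-180.0, 0.0, 174.4]
force: [0.7, -0.6, 0.7]
grip_width: 0.0232
```

apply_moves(targets=[[[0.3,3,0],[0,0,0]],[[0.6,6,0],[0,0,0]],[[1,10,0],[0,0,0]],[[1.5,15,0],[0,0,0]],[[2.1,21,0],[0,0,0]],[[2.7,27,0],[0,0,0]],[[3.2,33,0],[0,0,0]],[[3.8,38,0],[0,0,0]]])

```text
time_s: 9.4
tool_pos: [0.591, 0.0364, 0.0616]
tool_rot: [-179.8, -0.0, 174.3]
force: [-0.9, -5.6, 2.5]
grip_width: 0.0228
```

apply_moves(targets=[[[0.2,2,0],[0,0,0]],[[0.4,4,0],[0,0,0]],[[0.6,6,0],[0,0,0]],[[0.7,7,0],[0,0,0]]])

```text
time_s: 9.8
tool_pos: [0.5921, 0.0466, 0.0616]
tool_rot: [180.0, 0.0, 174.4]
force: [0.3, -3.0, 1.4]
grip_width: 0.0232
```

apply_moves(targets=[[[0.1,1,0],[0,0,0]],[[0.2,2,0],[0,0,0]],[[0.2,2,0],[0,0,0]]])

```text
time_s: 10.1
tool_pos: [0.5924, 0.0506, 0.0616]
tool_rot: [179.9, 0.0, 174.5]
force: [0.7, 4.0, 0.8]
grip_width: 0.0231
```

apply_moves(targets=[[[0.1,1,0],[0,0,0]],[[0.1,1,0],[0,0,0]],[[0.1,1,0],[0,0,0]]])

```text
time_s: 10.4
tool_pos: [0.5924, 0.0505, 0.0616]
tool_rot: [179.9, 0.0, 174.4]
force: [1.9, 4.0, 1.1]
grip_width: 0.0231
```

apply_moves(targets=[[[0.1,1.2,0],[0,0,0]],[[0.1,1.2,0],[0,0,0]],[[0.1,1.2,0],[0,0,0]],[[0.1,1.2,0],[0,0,0]]])

```text
time_s: 10.8
tool_pos: [0.5924, 0.0505, 0.0616]
tool_rot: [180.0, 0.0, 174.4]
force: [0.4, 3.8, 2.1]
grip_width: 0.023
```

```bash
python3 - <<'E'
from h import *
c=env.read_camera("scene");d=env.read_camera("top");o=env.get_obs();print(o["tool_pos"],o["force"],o["grip_width"],o["time_s"])
P0=np.array([.5745,-.1389]);a=-.0981;e=np.array([-np.sin(a),np.cos(a)]);ex=np.array([np.cos(a),np.sin(a)])
print("press y,x of tcp",(o["tool_pos"][:2]-P0)@e,(o["tool_pos"][:2]-P0)@ex)
A=c["image"][120:310,130:280];B=d["image"][140:330,210:400]
cv2.imwrite("pics/s4.png",cv2.resize(np.hstack([A,B])[:,:,::-1],None,fx=2.3,fy=2.3,interpolation=cv2.INTER_CUBIC))
E
```

```text
[0.59243288 0.05053674 0.06157126] [1.21747902 2.65218743 2.68711194] 0.02310019269863858 10.9
press y,x of tcp 0.190282330020865 -0.0007072887281015951
```

View pics/s4.png

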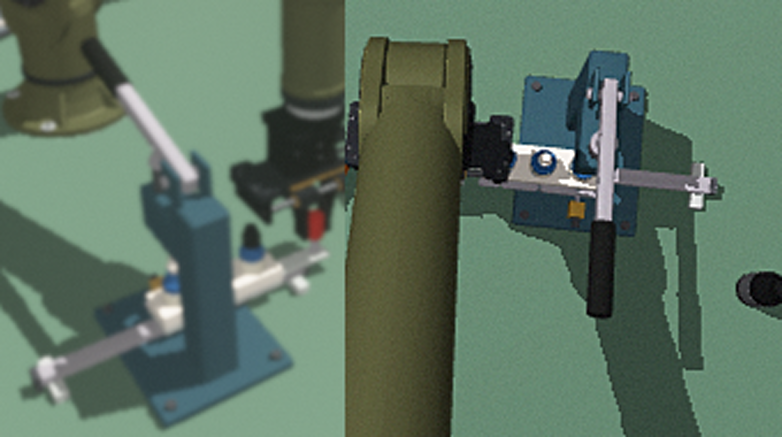

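apply_moves(targets=[[[0,0.5,0],[0,0,0]],[[0,0.5,0],[0,0,0]],[[0,0.5,0],[0,0,0]],[[0,0.5,0],[0,0,0]],[[0,0.5,0],[0,0,0]]])

```text
time_s: 11.4
tool_pos: [0.5924, 0.0505, 0.0616]
tool_rot: [-180.0, 0.0, 174.4]
force: [0.7, 1.8, 2.6]
grip_width: 0.0231
```

```bash
python3 -c "
from cell import env
print(env.sign_off())"
```

```text
the job is handed in; nothing more can be done
None
```

The job is handed in, at about 11.4 s of the 51 s allowed.

- **Lever stroke:** I pushed the lever down with closed fingers until the force jumped to 33 N with less than 1 mm more travel. That happened with the fingertips at 235 mm, the height expected at the stop. I then raised the fingers, and the picture shows the lever back at rest. The middle bottle's tip looked lower afterwards, but I did not measure it, so that it is pressed home rests on the lever having reached its stop.
- **Carriage:** I gripped the red knob and slid the carriage towards press +y. That brings the −y white-tip bottle under the ram. The ball then pulled it forward (+4 N), and the position held at 49.7 mm of travel while I eased off the remaining force.
- **Final checks:** The fingers still hold the knob at 23 mm opening, with about 2 N along the rail. The last pictures showed the bottles that were visible (the one brought under the ram only partly) upright, with the ink bottle in place. The spray can and tip tray were outside that crop, so I did not recheck them. No check failed or disagreed.

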